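# Hold the sprung setting tweezers at their marked gap over the ceramic block

## Task

For the spring check, take the big sprung tweezers by the ribbed sides of their two arms, lift them off their rest and, keeping them about level, bring the tips over the middle of the white ceramic block, about 5 cm above it. Squeeze the arms until each one stands over its mark on the crossbar (a tip gap of 24 mm), hold that gap steady for two seconds in the air, and finish while still holding it there. Do not let the tweezers touch the block, the ring gauge, the thread protector or the tally counter, and do not shift any of these.

Things in the scene. Friction and masses are not known exactly. Their poses are not given: they have to be found in the camera images.
- tweezers: Steel tweezers 190 mm long, 20 mm tall, about 0.1 kg, sprung open, lying on the rest. Origin on the underside, 103 mm from the rear end; x to the tips, y to the left arm, z up. Root block x -103..-77 mm, 22 mm wide. Two arms 4 mm thick, z 6..20 mm, hinged at x -85 mm, y +-6 mm, moving alike. A 6 mm tongue (z 0..5 mm) runs from root to crossbar. None while held.
- tw_grip (a point): Midway between the arms at their ribbed outer sides (ribs x -18..18 mm, also the balance point): x 0, z 13 mm in the tweezers' frame and axes, 85 mm ahead of the hinges, 37 mm above the turntable. Outer width here: open 55 mm, at the marked gap 38 mm (sides then parallel); 1 mm less closes the tips by 2 mm. Pinch: about 4 N at first, 11 N at the marked gap.
- tw_tip (a point): Point midway between the two tips, x +85 mm, z +11.5 mm in the tweezers' frame (85 mm in front of the grip point, 1.5 mm lower); axes as the tweezers.
- mark_l (a point): Centre of the left dark mark, 8 mm wide (y) and 18 mm long (x), on top of the light crossbar under the arms. Crossbar: x 60..70 mm, 76 mm wide, z 0..5 mm in the tweezers' frame. At the marked gap the left arm stands over the middle of it.
- mark_r (a point): Centre of the right dark mark, likewise; the marks' centres lie 30.6 mm apart.
- tip_l (a point): Inner face of the left (+y) arm's tip; it moves with that arm. The tip gap is the distance between point tip_l and point tip_r.
- tip_r (a point): Inner face of the right (-y) arm's tip; it moves with that arm.
- jaw_l (a joint): Angle by which the left arm is squeezed in (rad); the right arm has the same. 0 standing open (tip gap 58 mm), 0.100 at the marked gap (24 mm), 0.16 stop. The tip gap changes by 34 mm per 0.1 rad.
- rest: Fixed grey rest under the tweezers, two pedestals 24 mm tall (under the root and under the crossbar) on a 22 mm wide strip 5 mm tall, with free space between them under the grip, on the turntable. Origin: centre of its underside; x along the tweezers.
- block_top (a point): Middle of the top face of the white ceramic block, 75 x 55 x 22 mm, loose, 0.35 kg, lying on the turntable on the side opposite the rest (which side is which changes); z up, x along the 75 mm side.
- gauge_block: The same white ceramic block; origin at the centre of its underside.
- turntable: Locked round steel turntable, 370 mm across, top face 20 mm above the shelf; it does not turn. Origin: centre of its underside.
- ring_gauge: Loose bystander on the turntable: polished steel ring, 64 mm outside, 40 mm bore, 22 mm tall; origin centre of its underside.
- thread_protector: Loose bystander on the turntable: dark iron flanged cup, 68 mm across, 42 mm tall; origin centre of its underside.
- tally_counter: Loose bystander between rest and block: green round counter 42 mm across, 23 mm tall; origin centre of its underside.
There are look-alikes about, which are no part of the job. What is shaped like the tweezers but blue is not meant. Leave any black look-alike of the gauge_block alone.

How it is judged:
By the outcome, as a careful person would: the job done as asked, in the order asked, and still so for the second after the job is handed in, while the arm keeps its last pose, push and grip.
It also fails if it takes over 38 s, if anything falls off the work surface, if the arm or the gripper's body presses on something with over 40 N, if the wrist force passes 120 N, or if a joint passes its speed limit or range.

## Robot

A 7-joint arm with a two-finger parallel gripper is mounted at the origin on the work surface. World frame = base frame: x ahead of the robot, y to its left, z up, the work surface at z = 0. Lengths are in m, angles in rad, forces in N, time in s.
With the tool pointing down it reaches from about 0.4 to 0.85 m from the base axis. Payload 10.4 kg.
Tool frame: the origin (TCP) lies midway between the tips of the shut fingers; the grasp point (between the pads) lies 19 mm behind it; x points along the fingers, z is the direction in which the jaws open and shut, and the axes are right-handed (so a half turn about x gives the same grasp; the last joint's range is limited). The gripper opens to 87 mm and grips with 3 to 60 N. Pads are 19 mm wide; open, the fingers measure 117 mm over their backs; the gripper's body (75 mm by 190 mm) begins 51 mm behind the grasp point.
Start: joints at [-1.317, 0.332, -0.065, 1.46, 0.022, 1.35, -0.088], TCP at [0.171, 0.601, 0.191] pointing down, gripper open.
Joint ranges: [-2.6, 2.6], [-0.5, 2.12], [-1.47, 1.34], [0.16, 2.42], [-1.27, 4.41], [0.06, 2.06], [-2.6, 2.6]. Speed limits (rad/s): [2.22, 2.22, 2.79, 2.79, 3.14, 3.14, 3.14].

## Interface

Orientations are given as a unit quaternion [x, y, z, w].
In Python, from bench import read_state, camera, camera_params, close_job gives the robot as it stands.
- The arm moves only by the tool arm_command, never from a script. Its argument "targets" is a list of rows, each a list of 7 numbers: the closure in counts, from 0 (fully open) to 255 (shut), then the shift along the tool's x, y, z in mm, then the turn, a rotation vector about the tool's x, y, z in rad. A call has 1 to 10 rows; each row is the pose to reach, as a shift and turn from the pose commanded when the call began, along the tool's axes at that moment; what a row does not reach only later rows make up. A row lasts 1/10 s, in which the tool goes at most 50 mm and 8.59 degrees, less where a joint would pass 70% of its speed; a pose out of reach is approached as far as the arm can. A call with a gripper value outside its range is refused whole. The fingers move at their own pace and stop on an object; "newtons" is the grip in N (left out, the last holds). Time passes only in rows, so rows that repeat a pose let the fingers close. It gives the time, the measured TCP pose, the force and the opening at its end, in the units of the state.
- read_state(): the state, without advancing time (a new reading comes with each control period).
- camera(name): name is "scene" or "top" or "wrist"; returns the picture (400x640x3 uint8, red, green, blue); there is no depth.
- camera_params(name): a dict with "intrinsics" (3x3 intrinsics, pixels), "dist" ([k1, k2, p1, p2, k3] as OpenCV has them; the pictures are not rectified), "xyz" and "orientation" of the camera in the world; the wrist camera has in their place "mount" (4x4, takes a point from camera to tool coordinates, whose origin is the TCP and whose axes are the tool frame's). Camera axes: x right, y down, z forward; pixel columns grow to the right and rows downward; lengths in m; the calibration is good to about 2 mm. A picture is of the moment at which its call begins: read the wrist's pose just before it. camera_params takes no time and is no camera call.
- close_job(): hands the job in, once; it reports no verdict.
The state is a dict: "time": time; "joint_positions": joint angles; "joint_vel": joint speeds; "joint_torque": joint torques, N m; "ee_pos": TCP position; "eef_rot": TCP orientation; "ft_force": force on the tool from outside, world axes, zero at the start; "torque": the same for the moment, N m; "width": finger opening in m.
Only numpy, scipy, OpenCV 4.12 (cv2) and the standard library are available. Lean on these libraries where they do the work, as an engineer would, in place of code of your own. Each camera call takes 0.05 s, during which the arm holds its last target.

## Working session

There is one attempt and no reset: what is moved stays moved. The work goes in short steps, Python scripts to look and compute and a tool call to move; the robot and the scene stay as the last step left them, time stands still between calls to the robot, and variables do not carry over. Pictures are saved under pics/ and viewed, and the job is handed in when it is done.

Besides the shell and the picture viewer there is one more tool, called after "Request:" as name(argument=value, ...) on one line, values as JSON. arm_command: Moves the arm, as the interface text tells. Its arguments: {"type":"object","properties":{"targets":{"type":"array"},"newtons":{"type":"number"}},"required":["targets"]}

```bash
mkdir -p pics; ls
python3 - <<'E'
from bench import *
import cv2
s=read_state();print(s)
for n in ("scene","top","wrist"):
    im=camera(n);cv2.imwrite(f"pics/{n}0.png",im[:,:,::-1]);p=camera_params(n);print(n,p)
E
```

```text
pics
{'time': 0.0, 'joint_positions': array([-1.3165741 ,  0.33288725, -0.06469508,  1.46094605,  0.02160109,
        1.34989037, -0.08851036]), 'joint_vel': array([-0.0005204 , -0.00034629,  0.00297229,  0.00068504,  0.00015998,
        0.0015134 , -0.00140464]), 'joint_torque': array([ 1.10662506e-04, -6.23264122e+01,  2.47333373e-02, -3.89887261e+01,
       -6.14644960e-02,  3.97421373e-02,  1.10954700e-04]), 'ee_pos': array([0.17070525, 0.60078558, 0.1899421 ]), 'eef_rot': array([-0.4265601 ,  0.56459136,  0.4259101 ,  0.56381173]), 'ft_force': array([-0.1499973 , -0.06200881, -0.14367624]), 'torque': array([-0.00983098, -0.01134884, -0.00845874]), 'width': 0.08742437853081476}
scene {'intrinsics': array([[367.83261836,   0.        , 321.4455287 ],
       [  0.        , 367.83261836, 200.37091569],
       [  0.        ,   0.        ,   1.        ]]), 'dist': array([-0.02591926,  0.        ,  0.        ,  0.        ,  0.        ]), 'xyz': array([ 1.14308163, -0.07154574,  0.8338306 ]), 'orientation': array([ 0.67942899,  0.64894275, -0.23886639, -0.24534139])}
top {'intrinsics': a
[... 265 characters left out ...]
1341,  1.23287441]), 'orientation': array([ 0.7110572 , -0.70191078,  0.03036521, -0.02822879])}
wrist {'intrinsics': array([[285.30432186,   0.        , 320.62858359],
       [  0.        , 285.30432186, 198.18742043],
       [  0.        ,   0.        ,   1.        ]]), 'dist': array([0.00379606, 0.        , 0.        , 0.        , 0.        ]), 'mount': array([[ 1.30550027e-04, -2.76931408e-01,  9.60889681e-01,
        -1.94120044e-01],
       [ 5.18944194e-04, -9.60889541e-01, -2.76931438e-01,
         7.72622717e-02],
       [ 9.99999857e-01,  5.34801527e-04,  1.82677905e-05,
        -1.02204515e-03],
       [ 0.00000000e+00,  0.00000000e+00,  0.00000000e+00,
         1.00000000e+00]])}
```

View pics/scene0.png

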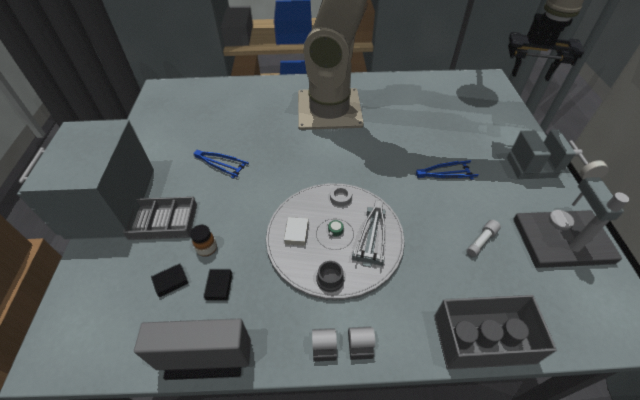

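View pics/top0.png

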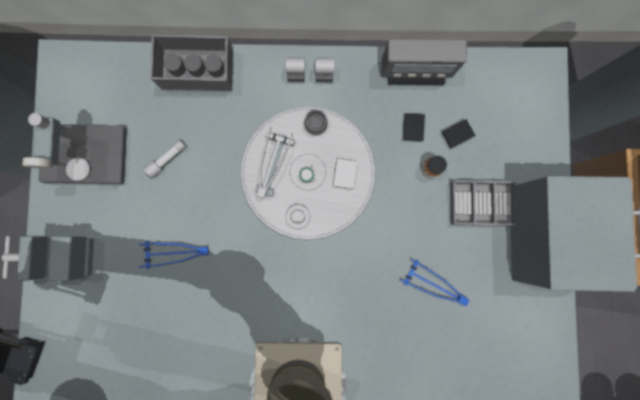

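View pics/wrist0.png

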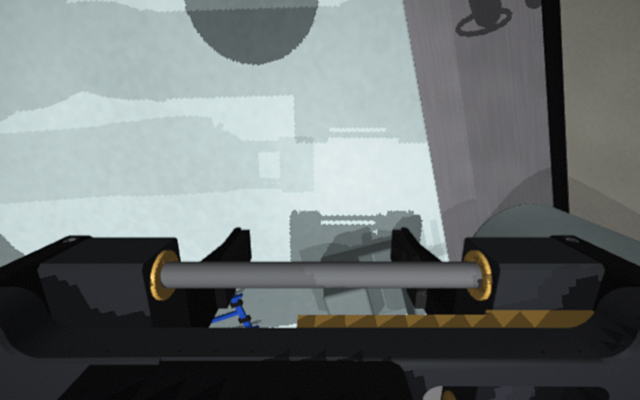

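The candidates for the tweezers in the top view are the steel pair at (272,163) on the turntable and blue pairs at (175,253) and (435,283). For the block they are the white one at (345,173) and black ones at (413,127) and (458,133). I choose the steel pair and the white block, and check both in a close crop.

```bash
cat > h.py <<'E'
import numpy as np,cv2
from bench import *
from scipy.spatial.transform import Rotation as R
def pose(n,st=None):
    p=camera_params(n)
    if n=="wrist":
        T=np.eye(4);T[:3,:3]=R.from_quat(st["eef_rot"]).as_matrix();T[:3,3]=st["ee_pos"]
        T=T@p["mount"]
    else:
        T=np.eye(4);T[:3,:3]=R.from_quat(p["orientation"]).as_matrix();T[:3,3]=p["xyz"]
    return T,p
def ray(n,uv,st=None):
    T,p=pose(n,st)
    q=cv2.undistortPoints(np.array(uv,float).reshape(-1,1,2),p["intrinsics"],p["dist"])[:,0]
    d=np.c_[q,np.ones(len(q))]@T[:3,:3].T
    return T[:3,3],d
def onz(n,uv,z,st=None):
    o,d=ray(n,uv,st);return o+d*((z-o[2])/d[:,2:])
def proj(n,X,st=None):
    T,p=pose(n,st);Ti=np.linalg.inv(T)
    return cv2.projectPoints(np.atleast_2d(X).astype(float),cv2.Rodrigues(Ti[:3,:3])[0],Ti[:3,3],p["intrinsics"],p["dist"])[0][:,0]
def tri(rs):
    A=0;b=0
    for o,d in rs:
        d=d/np.linalg.norm(d);P=np.eye(3)-np.outer(d,d);A=A+P;b=b+P@o
    return np.linalg.solve(A,b)
E
python3 - <<'E'
import cv2
a=cv2.imread("pics/top0.png")[100:245,235:380];cv2.imwrite("pics/topc.png",cv2.resize(a,None,fx=4,fy=4,interpolation=cv2.INTER_CUBIC))
a=cv2.imread("pics/scene0.png")[180:300,260:410];cv2.imwrite("pics/scenec.png",cv2.resize(a,None,fx=5,fy=5,interpolation=cv2.INTER_CUBIC))
E
```

```text
(no output)
```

View pics/topc.png

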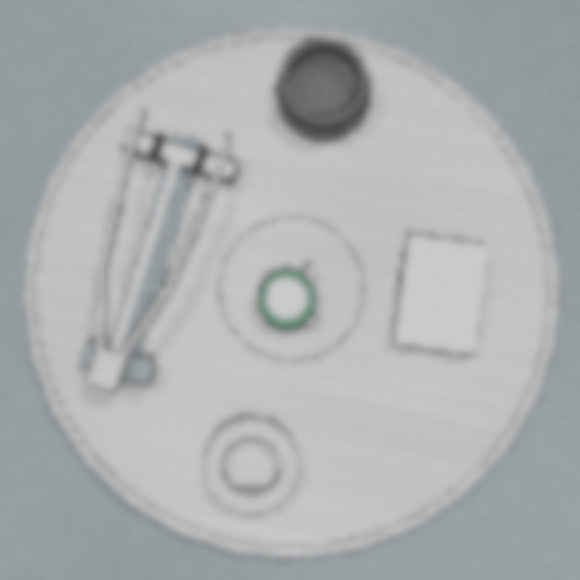

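View pics/scenec.png

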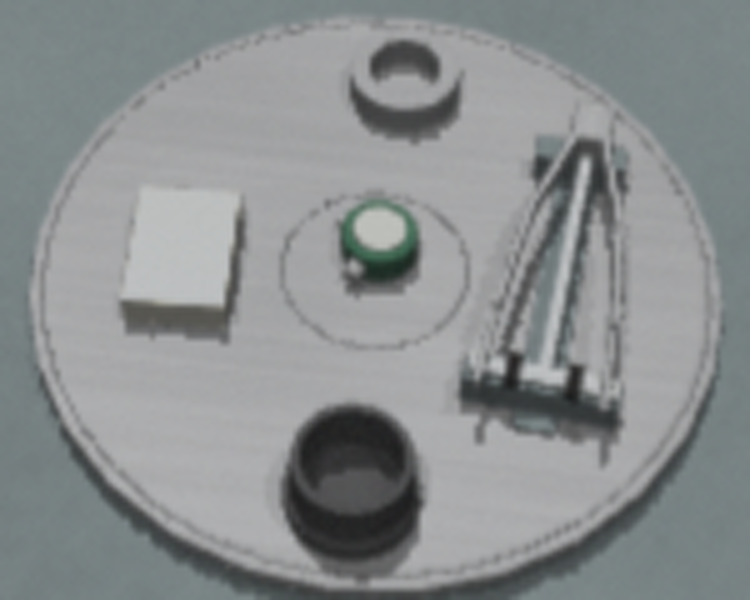

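The crop confirms it: steel tweezers with root at about (261,192) and crossbar at (280,138), tips toward the top of the picture (+x). The white block is at (345,173). Next I get rough positions.

Run:
```python
from h import *
np.set_printoptions(precision=4,suppress=True)
def c(u,v):return [235+u/4,100+v/4]
def s(u,v):return [260+u/5,180+v/5]
rt=lambda a,b:tri([(lambda r:(r[0],r[1][0]))(ray("top",[c(*a)])),(lambda r:(r[0],r[1][0]))(ray("scene",[s(*b)]))])
print("root top",rt((105,368),(592,120)))
print("mark L",rt((150,145),(575,380)))
print("mark R",rt((206,160),(514,370)))
for n,a in zip(["bc"],[[(408,233),(488,240),(478,355),(395,346)]]):
    X=onz("top",[c(*p) for p in a],.042);print(X,X.mean(0))
    X=onz("scene",[s(*p) for p in [(145,187),(243,195),(230,308),(123,300)]],.042);print(X,X.mean(0))
print("counter",onz("top",[c(287,298)],.043),onz("scene",[s(380,228)],.043))
print("cup",onz("top",[c(323,82)],.062),onz("scene",[s(353,460)],.062))
print("ring",onz("top",[c(251,465)],.042))
print("tt",onz("top",[c(290,290)],.02))
st=read_state();print(R.from_quat(st["eef_rot"]).as_matrix())
```

```text
root top [0.5179 0.1035 0.0653]
mark L [0.6713 0.0764 0.0514]
mark R [0.6625 0.0429 0.0492]
[[ 0.6151 -0.0995  0.042 ]
 [ 0.6109 -0.154   0.042 ]
 [ 0.5321 -0.1477  0.042 ]
 [ 0.5375 -0.0914  0.042 ]] [ 0.5739 -0.1232  0.042 ]
[[ 0.5339 -0.1378  0.042 ]
 [ 0.5419 -0.0849  0.042 ]
 [ 0.6144 -0.0931  0.042 ]
 [ 0.6068 -0.1482  0.042 ]] [ 0.5742 -0.116   0.042 ]
counter [[ 0.5692 -0.0178  0.043 ]] [[ 0.5681 -0.0126  0.043 ]]
cup [[ 0.7136 -0.0403  0.062 ]] [[ 0.7162 -0.0361  0.062 ]]
ring [[0.4556 0.0049 0.042 ]]
tt [[ 0.578  -0.0194  0.02  ]]
[[-0.0002 -0.9619  0.2733]
 [-0.001   0.2733  0.9619]
 [-1.     -0.     -0.001 ]]
```

Request:
arm_command(targets=[[0,1,-20,-14,0,0,0],[0,3,-60,-41,0,0,0],[0,6,-100,-69,0,0,0],[0,8,-140,-96,0,0,0],[0,11,-180,-123,0,0,0],[0,13,-220,-151,0,0,0],[0,15,-260,-178,0,0,0],[0,17,-300,-206,0,0,0],[0,20,-340,-233,0,0,0],[0,22,-380,-260,0,0,0]], newtons=5)

```text
time: 1.15
ee_pos: [0.4661, 0.2455, 0.1686]
eef_rot: [-0.426, 0.564, 0.426, 0.564]
ft_force: [0.2, 0.7, 0.9]
width: 0.0867
```

Request:
arm_command(targets=[[0,2,-40,-28,0,0,0],[0,4,-80,-56,0,0,0],[0,6,-120,-84,0,0,0],[0,7,-155,-108,0,0,0],[0,8,-172,-119,0,0,0],[0,8,-178,-123,0,0,0],[0,8,-178,-123,0,0,0]])

```text
time: 1.85
ee_pos: [0.6028, 0.08, 0.1603]
eef_rot: [-0.426, 0.565, 0.426, 0.564]
ft_force: [0.1, -0.0, -0.1]
width: 0.0869
```

Run:
```python
from h import *
import pickle
st=read_state();im=camera("wrist");cv2.imwrite("pics/w1.png",im[:,:,::-1]);pickle.dump(st,open("w1.pkl","wb"));print(st["ee_pos"],st["eef_rot"],st["time"])
```

```text
[0.60278769 0.08002469 0.16033196] [-0.42587077  0.5646538   0.42606112  0.56415609] 1.85
```

View pics/w1.png

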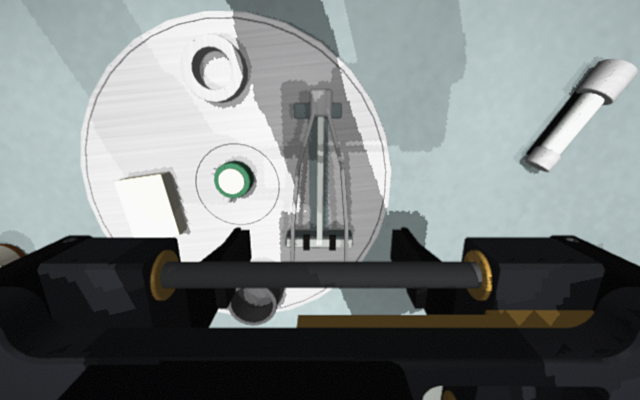

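Run:
```python
from h import *
np.set_printoptions(precision=4,suppress=True)
print(read_state()["joint_positions"])
im=cv2.imread("pics/w1.png")[70:270,250:400];cv2.imwrite("pics/w1c.png",cv2.resize(im,None,fx=3,fy=3,interpolation=cv2.INTER_CUBIC))
```

```text
[-0.5255  0.3207  0.3943  1.5708 -0.1275  1.2762  1.1826]
```

View pics/w1c.png

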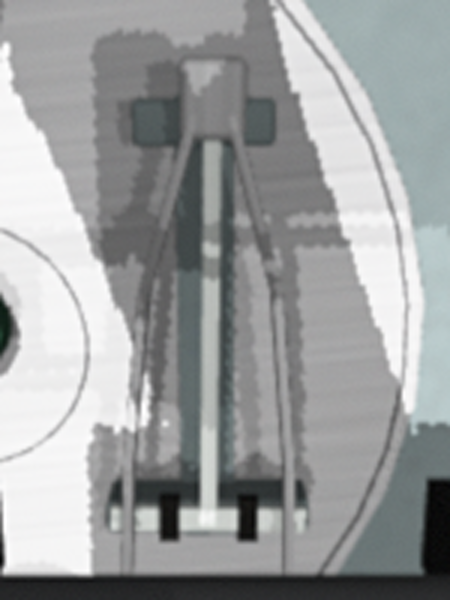

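Run:
```python
from h import *
import pickle
np.set_printoptions(precision=4,suppress=True)
st=pickle.load(open("w1.pkl","rb"))
M=onz("wrist",[(306.3,242.3),(332.7,242.3)],.049,st);r=onz("wrist",[(321,102)],.064,st)[0]
print(M,r);m=M.mean(0)
a=m-r;print(np.degrees(np.arctan2(a[1],a[0])),np.linalg.norm(a[:2]), np.linalg.norm(M[0]-M[1]));d=M[0]-M[1];print(np.degrees(np.arctan2(d[1],d[0])))
A=R.from_quat(st["eef_rot"]).as_matrix();print(np.degrees(np.arctan2(A[1,2],A[0,2]))-90)
print("grip",r[:2]+a[:2]*90/155, m[:2]-65e-3*a[:2]/np.linalg.norm(a[:2]))
X=onz("wrist",[(116,182),(171,173),(187,233),(130,240)],.042,st);print(X,X.mean(0))
```

```text
[[0.6597 0.0454 0.049 ]
 [0.6681 0.075  0.049 ]] [0.5158 0.1041 0.064 ]
-16.509598530353735 0.15446361488762453 0.030779503180180322
-105.87165918806997
-15.915049440985385
grip [0.6018 0.0786] [0.6016 0.0786]
[[ 0.5339 -0.1397  0.042 ]
 [ 0.5413 -0.0764  0.042 ]
 [ 0.6127 -0.0879  0.042 ]
 [ 0.6025 -0.1565  0.042 ]] [ 0.5726 -0.1151  0.042 ]
```

Request:
arm_command(targets=[[0,0,0,0,0.1,0,0],[0,0,0,0,0.24,0,0],[0,0,0,0,0.38,0,0]])

```text
time: 2.2
ee_pos: [0.602, 0.0827, 0.1609]
eef_rot: [-0.311, 0.635, 0.312, 0.635]
ft_force: [-0.9, 0.0, -1.1]
width: 0.0869
```

```bash
python3 -c "
from bench import *;s=read_state();print(s['joint_positions'],s['ee_pos'])"
```

```text
[-0.57143995  0.32452403  0.45014651  1.57381355 -0.14687746  1.27676171
  0.81207711] [0.60196653 0.08272055 0.16088265]
```

Request:
arm_command(targets=[[0,0,0,0,0.14,0,0],[0,0,0,0,0.28,0,0],[0,0,0,0,0.42,0,0],[0,0,0,0,0.56,0,0],[0,0,0,0,0.7,0,0],[0,0,0,0,0.84,0,0],[0,0,0,0,0.98,0,0],[0,0,0,0,1.12,0,0],[0,0,0,0,1.26,0,0],[0,0,0,0,1.4,0,0]])

```text
time: 3.2
ee_pos: [0.602, 0.0828, 0.1608]
eef_rot: [0.172, 0.686, -0.171, 0.686]
ft_force: [0.4, 0.6, -0.7]
width: 0.0872
```

Request:
arm_command(targets=[[0,0,0,0,0.14,0,0],[0,0,0,0,0.28,0,0],[0,0,0,0,0.42,0,0],[0,0,0,0,0.56,0,0],[0,0,0,0,0.7,0,0],[0,0,0,0,0.84,0,0],[0,0,0,0,0.98,0,0],[0,0,0,0,1.12,0,0],[0,0,0,0,1.26,0,0],[0,0,0,0,1.36,0,0]])

```text
time: 4.2
ee_pos: [0.6019, 0.0829, 0.1606]
eef_rot: [0.565, 0.427, -0.564, 0.425]
ft_force: [0.2, 0.1, -0.5]
width: 0.0871
```

Request:
arm_command(targets=[[0,0,0,0,0,0,0],[0,0,0,0,0,0,0]])

```text
time: 4.4
ee_pos: [0.6023, 0.0819, 0.1606]
eef_rot: [0.563, 0.428, -0.563, 0.428]
ft_force: [-0.4, -0.4, -0.1]
width: 0.0868
```

Run:
```python
from h import *
import pickle
np.set_printoptions(precision=4,suppress=True)
st=read_state();im=camera("wrist");cv2.imwrite("pics/w2.png",im[:,:,::-1]);pickle.dump(st,open("w2.pkl","wb"));print(st)
print(R.from_quat(st["eef_rot"]).as_matrix())
```

```text
{'time': 4.4, 'joint_positions': array([-0.9199,  0.4287,  0.9342,  1.5903, -0.355 ,  1.3034, -1.7747]), 'joint_vel': array([ 0.0106, -0.001 ,  0.0015, -0.0029,  0.0021, -0.0007,  0.0023]), 'joint_torque': array([ -0.2708, -48.7978,  14.1919, -36.2289,  -0.0454,  -0.0662,
        -0.3065]), 'ee_pos': array([0.6023, 0.0819, 0.1606]), 'eef_rot': array([ 0.5628,  0.4285, -0.5627,  0.4277]), 'ft_force': array([-0.4281, -0.4162, -0.1118]), 'torque': array([0.0039, 0.1597, 0.0068]), 'width': 0.08679514603705354}
[[-0.0005  0.9637 -0.2669]
 [ 0.0009 -0.2669 -0.9637]
 [-1.     -0.0008 -0.0008]]
```

View pics/w2.png

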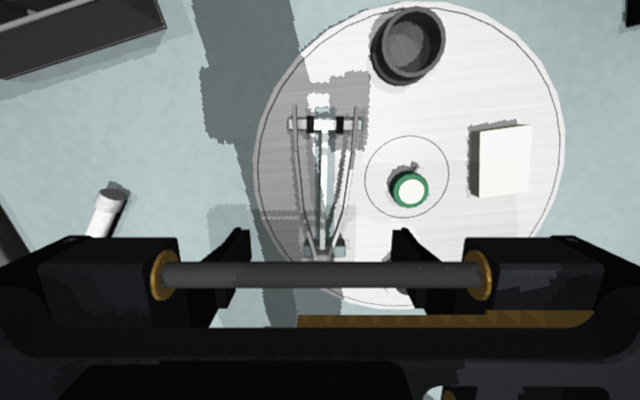

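The view now faces the tips. The marks are near (311,124) and (340,124), the crossbar spans x 288–362 and the block is near (500,160). I crop in and measure.

Run:
```python
from h import *
im=cv2.imread("pics/w2.png")
cv2.imwrite("pics/w2c.png",cv2.resize(im[90:270,260:400],None,fx=4,fy=3.3,interpolation=cv2.INTER_CUBIC))
cv2.imwrite("pics/w2b.png",cv2.resize(im[110:210,450:550],None,fx=5,fy=5,interpolation=cv2.INTER_CUBIC))
g=cv2.cvtColor(im,cv2.COLOR_BGR2GRAY)
for r in (121,124,127):print(r,g[r,284:366].tolist())
```

```text
121 [161, 162, 146, 108, 131, 199, 212, 186, 147, 144, 150, 145, 112, 134, 171, 179, 179, 188, 204, 211, 213, 207, 148, 61, 23, 32, 37, 36, 30, 100, 226, 255, 253, 251, 251, 250, 250, 251, 251, 251, 251, 251, 250, 250, 250, 251, 251, 252, 252, 246, 226, 203, 114, 29, 16, 20, 21, 20, 25, 99, 190, 210, 207, 205, 208, 206, 207, 202, 163, 107, 128, 149, 145, 147, 175, 203, 205, 157, 112, 111, 133, 143]
124 [163, 166, 151, 103, 119, 190, 207, 199, 159, 143, 150, 144, 117, 133, 168, 180, 189, 202, 206, 205, 206, 201, 141, 58, 18, 24, 34, 35, 26, 98, 226, 252, 251, 249, 249, 249, 249, 249, 249, 249, 249, 249, 249, 249, 249, 249, 249, 250, 249, 231, 212, 200, 113, 31, 18, 21, 21, 14, 24, 99, 191, 209, 208, 207, 206, 209, 203, 173, 133, 97, 130, 150, 144, 140, 168, 189, 198, 147, 104, 129, 142, 141]
127 [164, 161, 134, 103, 124, 187, 202, 202, 191, 162, 153, 149, 123, 118, 157, 170, 176, 196, 202, 202, 205, 198, 140, 58, 22, 23, 32, 32, 30, 136, 255, 255, 252, 251, 250, 250, 250, 250, 250, 249, 249, 249, 250, 250, 250, 250, 250, 251, 252, 253, 232, 171, 84, 25, 20, 22, 20, 17, 41, 121, 191, 206, 205, 202, 204, 204, 206, 194, 143, 105, 139, 150, 145, 154, 185, 203, 198, 139, 100, 124, 135, 134]
```

View pics/w2c.png

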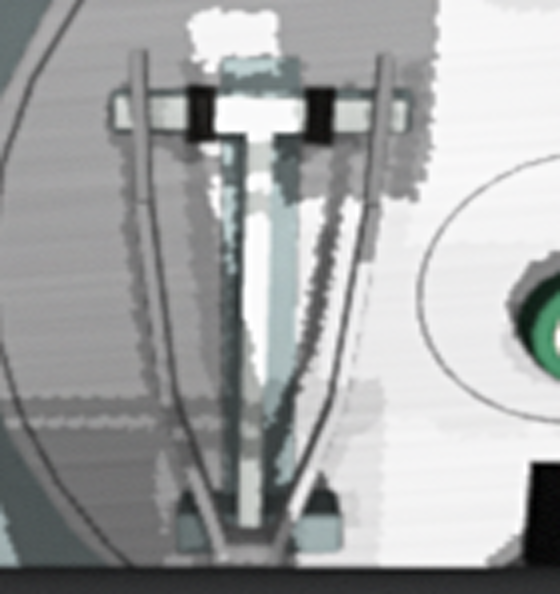

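View pics/w2b.png

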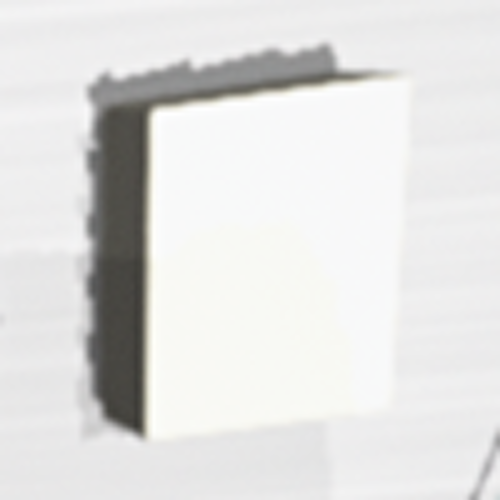

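Run:
```python
from h import *
import pickle
np.set_printoptions(precision=4,suppress=True)
s1=pickle.load(open("w1.pkl","rb"));s2=pickle.load(open("w2.pkl","rb"))
f=lambda uv,s:(lambda r:(r[0],r[1][0]))(ray("wrist",[uv],s))
L1,R1=(332.7,242.3),(306.3,242.3);L2,R2=(309.8,124.6),(339.6,124.6)
print("tri",tri([f(L1,s1),f(L2,s2)]),tri([f(R1,s1),f(R2,s2)]))
M=onz("wrist",[L2,R2],.049,s2);print(M,M.mean(0));d=M[0]-M[1];print(np.degrees(np.arctan2(d[1],d[0]))-90,np.linalg.norm(d))
b=[(450+x/5,110+y/5) for x,y in [(150,108),(410,77),(392,408),(146,437)]]
X=onz("wrist",b,.042,s2);print(X,X.mean(0))
b1=[(187,233),(130,240),(116,182),(171,173)]
for p,q in zip(b,[b1[1],b1[0],b1[3],b1[2]]):pass
X1=onz("wrist",b1,.042,s1);print(X1)
# arms at the rib (centre line edges): row where x=0
print(proj("wrist",[(0.602,0.0786,.064)],s2))
```

```text
tri [0.6689 0.0753 0.0537] [0.6608 0.046  0.0534]
[[0.6685 0.0742 0.049 ]
 [0.6602 0.0444 0.049 ]] [0.6644 0.0593 0.049 ]
-15.448573411679362 0.030923599390220092
[[ 0.6129 -0.0985  0.042 ]
 [ 0.6047 -0.1522  0.042 ]
 [ 0.5318 -0.1435  0.042 ]
 [ 0.5397 -0.0892  0.042 ]] [ 0.5723 -0.1209  0.042 ]
[[ 0.616  -0.0868  0.042 ]
 [ 0.6058 -0.1554  0.042 ]
 [ 0.5371 -0.1385  0.042 ]
 [ 0.5445 -0.0751  0.042 ]]
[[322.7564 189.123 ]]
```

Request:
arm_command(targets=[[0,15,1,2,0.009,0,0],[0,40,1,4,0.009,0,0],[0,65,1,4,0.009,0,0],[0,85,1,4,0.009,0,0],[0,92,1,4,0.009,0,0],[0,92,1,4,0.009,0,0]])

```text
time: 5.05
ee_pos: [0.6019, 0.076, 0.0676]
eef_rot: [-0.565, -0.424, 0.566, -0.424]
ft_force: [1.0, 0.2, 0.7]
width: 0.0869
```

Run:
```python
from h import *
import pickle
np.set_printoptions(precision=4,suppress=True)
st=read_state();im=camera("wrist");cv2.imwrite("pics/w3.png",im[:,:,::-1]);pickle.dump(st,open("w3.pkl","wb"));print(st["ee_pos"],st["ft_force"],st["joint_positions"]);print(R.from_quat(st["eef_rot"]).as_matrix())
```

```text
[0.6019 0.076  0.0676] [1.0302 0.1524 0.6616] [-0.8701  0.5196  0.8789  1.6916 -0.4338  1.1402 -1.7243]
[[-0.0019  0.96   -0.2801]
 [-0.0006 -0.2801 -0.96  ]
 [-1.     -0.0017  0.0011]]
```

View pics/w3.png

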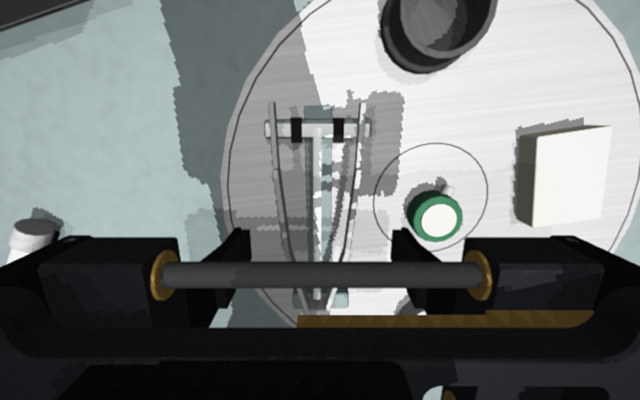

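Run:
```python
from h import *
import pickle
np.set_printoptions(precision=4,suppress=True)
s=pickle.load(open("w3.pkl","rb"))
im=cv2.imread("pics/w3.png");g=cv2.cvtColor(im,cv2.COLOR_BGR2GRAY)
def cen(r,a,b):
    w=np.clip(110.-g[r,a:b],0,None);return (w*np.arange(a,b)).sum()/w.sum()
for r in (124,128,132):
    print(r,cen(r,286,306),cen(r,330,348))
cv2.imwrite("pics/w3c.png",cv2.resize(im[90:265,250:400],None,fx=4,fy=3.4,interpolation=cv2.INTER_CUBIC))
ul,ur=cen(128,286,306),cen(128,330,348)
M=onz("wrist",[(ul,129),(ur,129)],.049,s);m=M.mean(0);d=M[0]-M[1];print(M,m,np.linalg.norm(d),np.degrees(np.arctan2(d[1],d[0]))-90)
A=R.from_quat(s["eef_rot"]).as_matrix();print("marks mid in tool",A.T@(m-s["ee_pos"])*1e3)
print(proj("wrist",[s["ee_pos"]+A@[.0,0,.0]],s))
```

```text
124 295.7122969837587 338.2933643771828
128 295.7775229357798 338.22569027611047
132 295.86603995299646 338.1242672919109
[[0.6697 0.0738 0.049 ]
 [0.6611 0.0443 0.049 ]] [0.6654 0.0591 0.049 ] 0.030758222312988148 -16.239174928490215
marks mid in tool [18.441  65.6893 -1.5625]
[[319.1214 223.073 ]]
```

View pics/w3c.png

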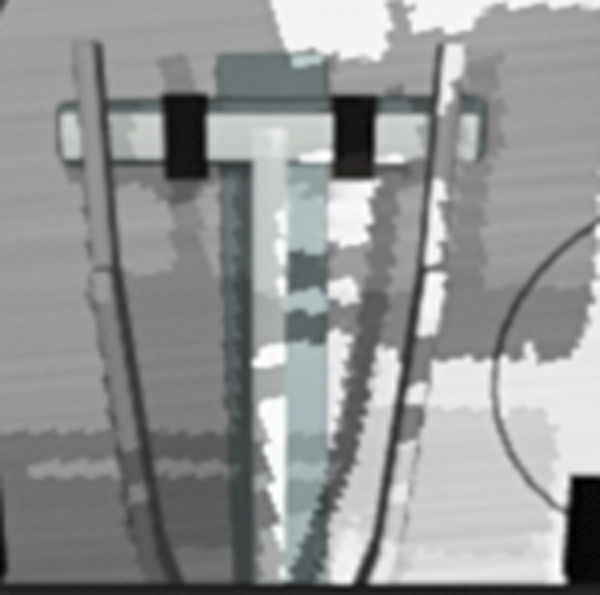

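Request:
arm_command(targets=[[0,8,0.5,-0.8,0,0,0],[0,18,0.5,-1.5,0,0,0],[0,26,0.5,-1.5,0,0,0],[0,29.5,0.5,-1.5,0,0,0],[60,29.5,0.5,-1.5,0,0,0],[60,29.5,0.5,-1.5,0,0,0],[60,29.5,0.5,-1.5,0,0,0]], newtons=20)

```text
time: 5.8
ee_pos: [0.6039, 0.0775, 0.0396]
eef_rot: [0.566, 0.424, -0.566, 0.424]
ft_force: [0.3, 0.2, 0.3]
width: 0.0715
```

Run:
```python
from h import *
np.set_printoptions(precision=4,suppress=True)
st=read_state();print(st["ee_pos"],st["width"],st["ft_force"])
im=camera("scene");cv2.imwrite("pics/s3.png",cv2.resize(im[150:300,260:440,::-1],None,fx=4,fy=4,interpolation=cv2.INTER_CUBIC))
```

```text
[0.6039 0.0775 0.0396] 0.07147482646995518 [0.3301 0.1928 0.3117]
```

View pics/s3.png

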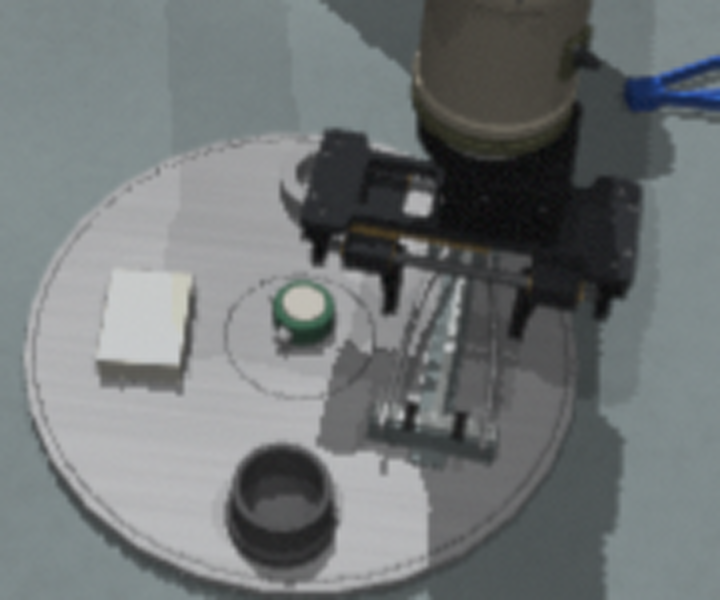

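Request:
arm_command(targets=[[60,1,-0.5,0,0,0,0],[60,1,-0.5,0,0,0,0],[60,1,-0.5,0,0,0,0]])

```text
time: 6.15
ee_pos: [0.6032, 0.0777, 0.0383]
eef_rot: [0.566, 0.424, -0.566, 0.424]
ft_force: [-0.4, -0.6, 0.6]
width: 0.0664
```

Request:
arm_command(targets=[[90,0,0,0,0,0,0],[90,0,0,0,0,0,0],[90,0,0,0,0,0,0],[90,0,0,0,0,0,0]])

```text
time: 6.55
ee_pos: [0.6032, 0.0777, 0.0382]
eef_rot: [0.566, 0.424, -0.566, 0.424]
ft_force: [-0.2, -0.3, 0.0]
width: 0.0565
```

Request:
arm_command(targets=[[108,0,0,0,0,0,0],[108,0,0,0,0,0,0],[108,0,0,0,0,0,0],[108,0,0,0,0,0,0],[108,0,0,0,0,0,0]])

```text
time: 7.05
ee_pos: [0.6032, 0.0777, 0.0382]
eef_rot: [-0.566, -0.424, 0.566, -0.424]
ft_force: [0.3, 0.4, 0.2]
width: 0.0501
```

Run:
```python
from h import *
import pickle
np.set_printoptions(precision=4,suppress=True)
st=read_state();im=camera("wrist");cv2.imwrite("pics/w4.png",im[:,:,::-1]);pickle.dump(st,open("w4.pkl","wb"));print(st["ee_pos"],st["ft_force"],st["width"])
```

```text
[0.6032 0.0777 0.0382] [0.2794 0.4132 0.1528] 0.050074708601560075
```

View pics/w4.png

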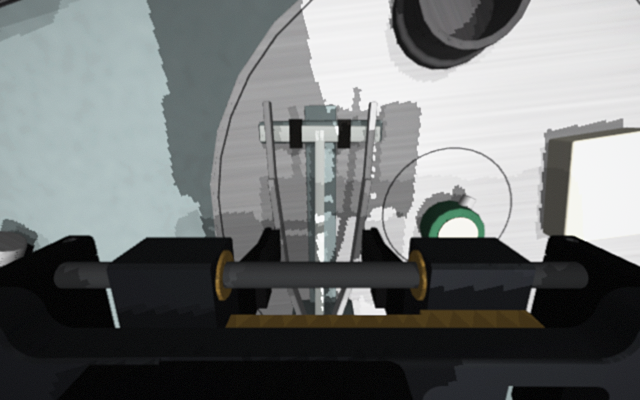

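Request:
arm_command(targets=[[114,0,0,0,0,0,0],[114,0,0,0,0,0,0],[114,-3,0,0,0,0,0],[114,-8,0,0,0,0,0],[114,-14,0,0,0,0,0],[114,-20,0,0,0,0,0],[114,-24,0,0,0,0,0],[114,-25,0,0,0,0,0]])

```text
time: 7.9
ee_pos: [0.6035, 0.0777, 0.064]
eef_rot: [0.566, 0.424, -0.565, 0.424]
ft_force: [-0.0, -0.3, -0.3]
width: 0.0484
```

Run:
```python
from h import *
import pickle
np.set_printoptions(precision=4,suppress=True)
st=read_state();im=camera("wrist");cv2.imwrite("pics/w5.png",im[:,:,::-1]);pickle.dump(st,open("w5.pkl","wb"));print(st["ee_pos"],st["ft_force"],st["width"])
im=camera("scene");cv2.imwrite("pics/s5.png",cv2.resize(im[150:300,260:440,::-1],None,fx=4,fy=4,interpolation=cv2.INTER_CUBIC))
```

```text
[0.6035 0.0777 0.064 ] [-0.0201 -0.2904 -0.3234] 0.04835475604260953
```

View pics/w5.png

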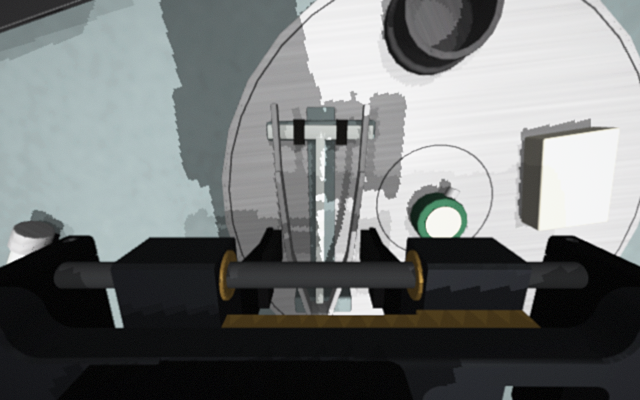

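View pics/s5.png

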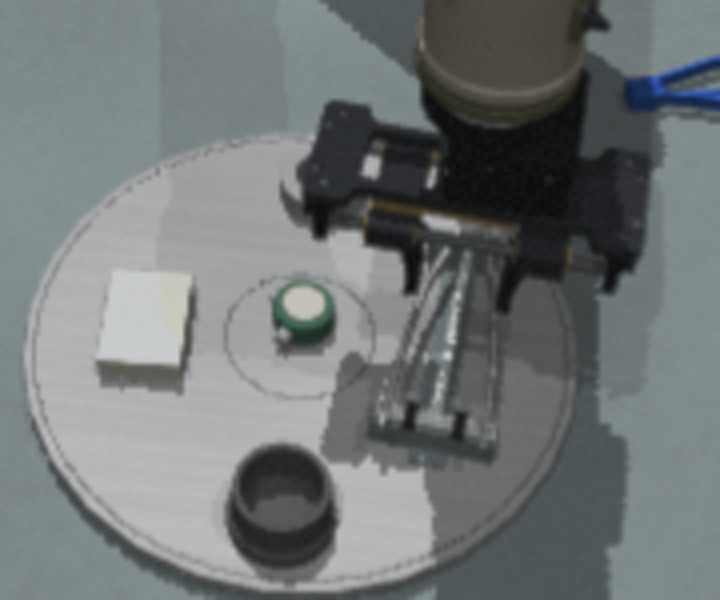

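The tweezers stayed on the rest while the fingers came up: the mark spacing shrank from 48 to 43 px. I check the tip gaps in w4 and w5 to see why.

Run:
```python
from h import *
import pickle
np.set_printoptions(precision=4,suppress=True)
for k in (3,4,5):
    im=cv2.imread(f"pics/w{k}.png");cv2.imwrite(f"pics/w{k}d.png",cv2.resize(im[85:265,240:400],None,fx=4,fy=3.3,interpolation=cv2.INTER_CUBIC))
    s=pickle.load(open(f"w{k}.pkl","rb"));g=cv2.cvtColor(im,cv2.COLOR_BGR2GRAY)
    print(k,s["ee_pos"],s["width"])
    for r in (110,):print(g[r,258:290].tolist(),g[r,345:385].tolist())
```

```text
3 [0.6019 0.076  0.0676] 0.08687080213974145
[157, 155, 155, 155, 156, 154, 156, 156, 157, 150, 128, 133, 145, 150, 150, 127, 73, 78, 143, 162, 159, 157, 159, 159, 160, 160, 161, 159, 162, 162, 165, 157] [165, 165, 164, 165, 165, 164, 164, 164, 164, 162, 162, 164, 159, 126, 98, 175, 233, 237, 236, 235, 204, 152, 134, 133, 134, 134, 133, 133, 137, 151, 157, 156, 155, 154, 154, 154, 155, 154, 154, 152]
4 [0.6032 0.0777 0.0382] 0.050074708601560075
[156, 156, 154, 156, 151, 133, 140, 146, 149, 150, 138, 106, 66, 77, 140, 159, 158, 156, 158, 157, 156, 158, 160, 159, 159, 160, 159, 160, 163, 157, 141, 133] [162, 158, 157, 175, 220, 236, 227, 189, 165, 163, 164, 164, 164, 161, 164, 188, 225, 237, 231, 199, 182, 179, 157, 88, 75, 162, 222, 236, 234, 233, 227, 213, 228, 234, 237, 230, 174, 136, 136, 150]
5 [0.6035 0.0777 0.064 ] 0.04835475604260953
[160, 159, 159, 159, 158, 157, 159, 157, 157, 159, 160, 154, 142, 139, 143, 147, 150, 141, 103, 72, 108, 149, 157, 157, 156, 156, 155, 157, 156, 157, 157, 159] [159, 159, 159, 158, 159, 161, 162, 162, 160, 162, 162, 163, 164, 164, 165, 165, 158, 110, 91, 177, 234, 236, 235, 235, 202, 157, 137, 137, 138, 139, 136, 138, 145, 154, 157, 160, 159, 159, 157, 158]
```

View pics/w4d.png

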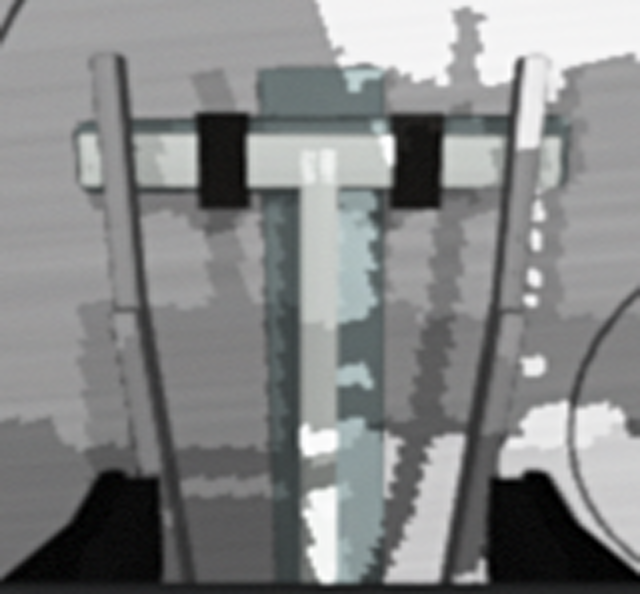

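View pics/w5d.png

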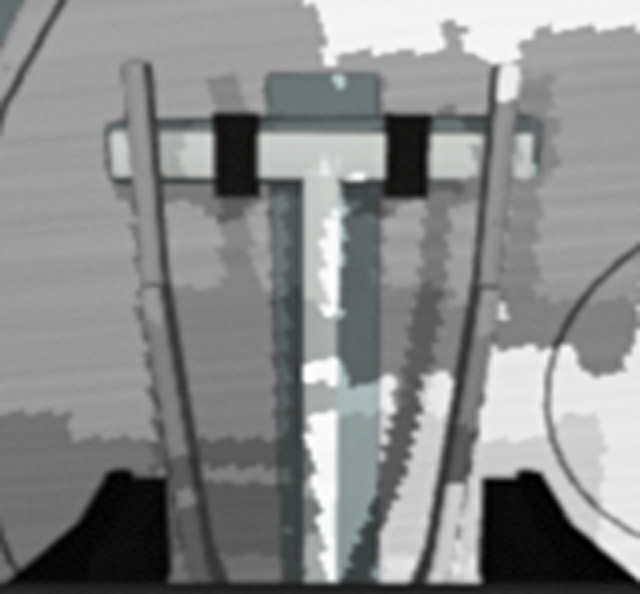

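Run:
```python
from h import *
import pickle
np.set_printoptions(precision=1,suppress=True)
A=R.from_quat([.566,.424,-.566,.424]).as_matrix()
def c(P):return (proj("scene",P)-[260,150])*4
for e,w,n in ((np.array([.6039,.0775,.0396]),.0715,"s3"),(np.array([.6035,.0777,.064]),.0484,"s5")):
  for x in (0,-.019,-.032,-.04):
    print(n,x,c([e+A@[x,y,sg*w/2] for sg in (1,-1) for y in (.0095,-.0095)]).ravel())
s=pickle.load(open("w3.pkl","rb"));A=R.from_quat(s["eef_rot"]).as_matrix()
for x in (0,-.019,-.032): print("w3",x,proj("wrist",[s["ee_pos"]+A@[x,y,sg*.0434] for sg in (1,-1) for y in (.0095,)],s).ravel())
```

```text
s3 0 [389.  345.6 394.1 322.4 498.4 367.1 502.3 343.4]
s3 -0.019 [391.  328.7 396.2 305.4 502.2 350.4 506.1 326.5]
s3 -0.032 [392.5 316.9 397.7 293.5 504.8 338.7 508.7 314.7]
s3 -0.04 [393.3 309.5 398.6 286.  506.5 331.3 510.4 307.3]
s5 0 [409.7 326.8 414.7 303.3 485.3 341.5 489.4 317.7]
s5 -0.019 [412.1 309.3 417.2 285.7 488.9 324.1 493.  300.1]
s5 -0.032 [413.8 297.  418.9 273.3 491.5 311.8 495.6 287.8]
s5 -0.04 [414.9 289.3 420.  265.5 493.1 304.2 497.2 280. ]
w3 0 [379.6 210.7 258.6 210.7]
w3 -0.019 [385.4 220.1 252.6 220. ]
w3 -0.032 [390.  227.6 247.7 227.5]
```

Two cameras agree that the fingers end about 33 mm short of the stated TCP. In the scene view the tips match tool x ≈ -0.033, and the wrist view gives the same depth. So the pads passed above the arms and squeezed nothing. I open again and go lower in steps while watching the force.

Request:
arm_command(targets=[[45,0,0,0,0,0,0],[45,0,0,0,0,0,0],[45,5,0,0,0,0,0],[45,12,0,0,0,0,0],[45,20,0,0,0,0,0],[45,27,0,0,0,0,0],[45,33,0,0,0,0,0],[45,37,0,0,0,0,0],[45,40,0,0,0,0,0]])

```text
time: 8.9
ee_pos: [0.6031, 0.0776, 0.0228]
eef_rot: [-0.566, -0.424, 0.566, -0.424]
ft_force: [-0.6, -0.4, -0.6]
width: 0.0716
```

Run:
```python
from h import *
np.set_printoptions(precision=4,suppress=True)
st=read_state();print(st["ee_pos"],st["ft_force"],st["width"],st["time"])
im=camera("scene");cv2.imwrite("pics/s6.png",cv2.resize(im[180:280,310:440,::-1],None,fx=6,fy=6,interpolation=cv2.INTER_CUBIC))
im=camera("wrist");cv2.imwrite("pics/w6.png",im[:,:,::-1])
```

```text
[0.6031 0.0776 0.0228] [-0.6075 -0.411  -0.5981] 0.07156093331832483 8.9
```

View pics/s6.png

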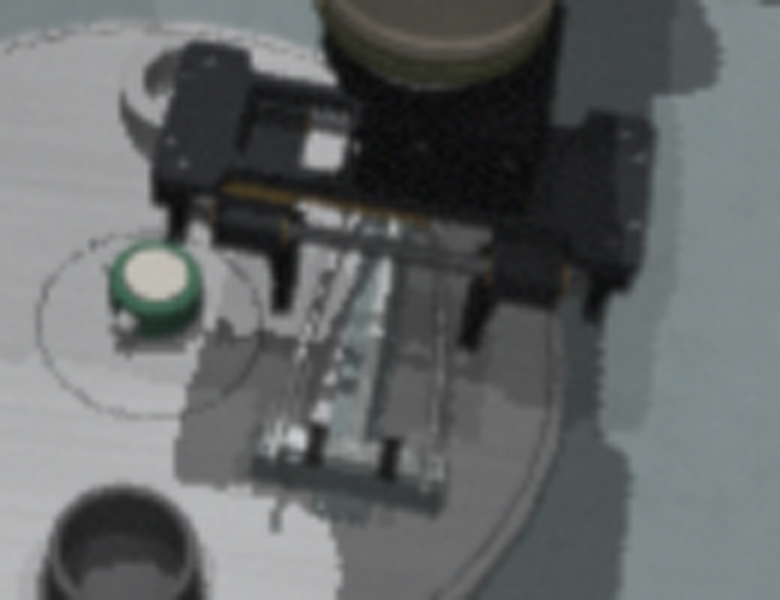

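View pics/w6.png

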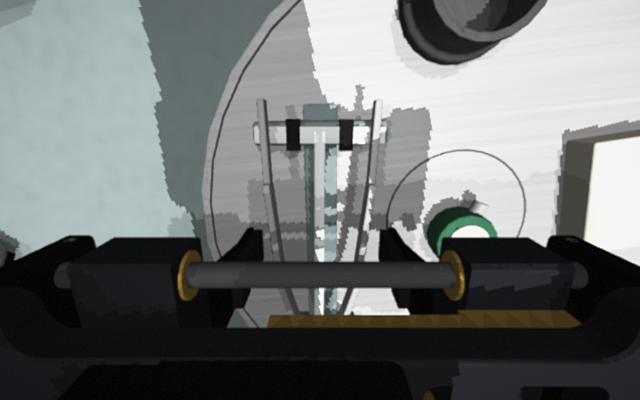

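Run:
```python
from h import *
from scipy.optimize import least_squares
np.set_printoptions(precision=4,suppress=True)
st=read_state();A=R.from_quat(st["eef_rot"]).as_matrix();e=st["ee_pos"]
def s(u,v):return [310+u/6,180+v/6]
def fit(a,b,yfix=None):
    obs=np.array([s(*a),s(*b)])
    def f(p):
        y=p[1] if yfix is None else yfix
        return (proj("scene",[e+A@[p[0],y,p[2]],e+A@[p[0],y,-p[2]]])-obs).ravel()
    # which side: left image = -y world
    r=least_squares(f,[-.03,0,.05*np.sign(A[1,2])*-1]);return r.x,r.fun
print("legs",fit((175,240),(597,320)))
print("fingers",fit((283,312),(472,348)))
for y in (-.037,0,.037):print(y,fit((175,240),(597,320),y))
print(A)
```

```text
legs (array([ 0.1937, -0.1875,  0.1192]), array([ 0.0078, -0.041 , -0.0076,  0.0398]))
fingers (array([ 0.4885, -0.3618,  0.0678]), array([ 0.0113, -0.0583, -0.0112,  0.0575]))
-0.037 (array([-0.0086,  0.    ,  0.0953]), array([-0.6137, -0.1493, -0.5954, -0.0615]))
0 (array([-0.0584,  0.    ,  0.0894]), array([-0.8178, -0.1843, -0.7883, -0.0941]))
0.037 (array([-0.1081,  0.    ,  0.0835]), array([-1.0507, -0.2239, -1.0085, -0.1311]))
[[-0.0004  0.9599 -0.2804]
 [-0.0001 -0.2804 -0.9599]
 [-1.     -0.0004  0.0002]]
```

Request:
arm_command(targets=[[45,4,0,0,0,0,0],[45,8,0,0,0,0,0],[45,11,0,0,0,0,0]])

```text
time: 9.3
ee_pos: [0.6031, 0.0777, 0.0119]
eef_rot: [-0.566, -0.424, 0.566, -0.424]
ft_force: [-0.3, -0.4, -0.7]
width: 0.072
```

Request:
arm_command(targets=[[45,3,0,0,0,0,0],[45,5,0,0,0,0,0],[75,5,0,0,0,0,0],[90,5,0,0,0,0,0],[90,5,0,0,0,0,0]])

```text
time: 9.8
ee_pos: [0.6033, 0.0777, 0.0074]
eef_rot: [0.566, 0.424, -0.566, 0.424]
ft_force: [-0.1, 0.2, -0.0]
width: 0.0589
```

Request:
arm_command(targets=[[110,0,0,0,0,0,0],[110,0,0,0,0,0,0],[110,0,0,0,0,0,0],[110,0,0,0,0,0,0]])

```text
time: 10.2
ee_pos: [0.6034, 0.0777, 0.0073]
eef_rot: [0.566, 0.424, -0.566, 0.424]
ft_force: [1.8, -0.0, 0.3]
width: 0.0497
```

Run:
```python
from h import *
import pickle
np.set_printoptions(precision=4,suppress=True)
st=read_state();print(st["ee_pos"],st["ft_force"],st["width"],st["time"])
im=camera("wrist");cv2.imwrite("pics/w7.png",im[:,:,::-1]);pickle.dump(st,open("w7.pkl","wb"))
```

```text
[0.6034 0.0777 0.0073] [ 1.788  -0.0459  0.3285] 0.049737207952683306 10.2
```

View pics/w7.png

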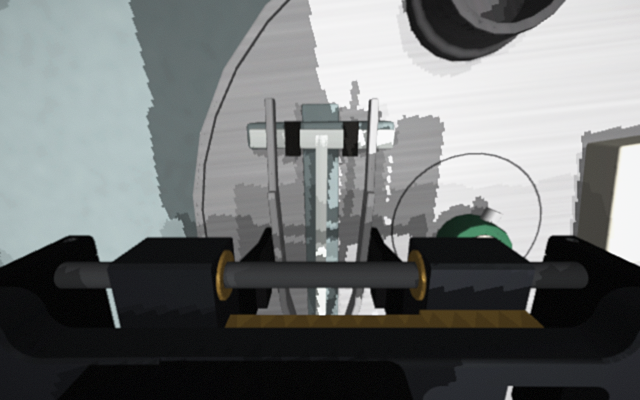

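The arms now close: the tips are at x 271 and 372 over the wider crossbar. I squeeze slightly more and lift.

Request:
arm_command(targets=[[120,0,0,0,0,0,0],[120,0,0,0,0,0,0],[120,0,0,0,0,0,0],[120,-2,0,0,0,0,0],[120,-6,0,0,0,0,0],[120,-11,0,0,0,0,0],[120,-16,0,0,0,0,0],[120,-20,0,0,0,0,0]])

```text
time: 11.05
ee_pos: [0.6033, 0.0777, 0.0279]
eef_rot: [0.566, 0.424, -0.566, 0.424]
ft_force: [-0.2, -0.3, -1.4]
width: 0.0462
```

Run:
```python
from h import *
import pickle
np.set_printoptions(precision=4,suppress=True)
st=read_state();print(st["ee_pos"],st["ft_force"],st["torque"],st["width"],st["time"])
im=camera("wrist");cv2.imwrite("pics/w8.png",im[:,:,::-1]);pickle.dump(st,open("w8.pkl","wb"))
```

```text
[0.6033 0.0777 0.0279] [-0.2021 -0.3189 -1.439 ] [-0.0555  0.1891  0.0577] 0.04616643448363932 11.05
```

View pics/w8.png

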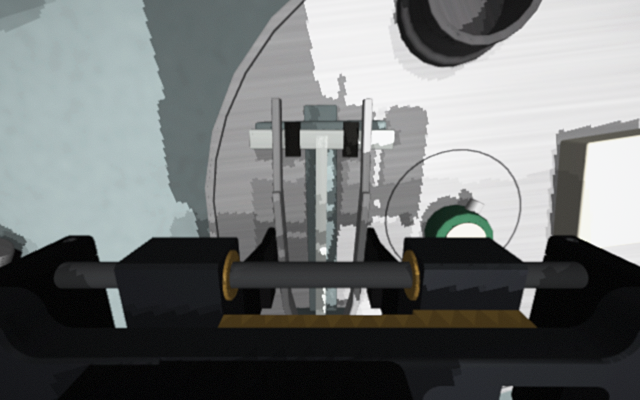

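Request:
arm_command(targets=[[120,-6,0,0,0,0,0],[120,-16,0,2,0,0,0],[120,-26,-2,8,0,0,0],[120,-34,-6,18,0,0,0],[120,-37,-11,34,0,0,0],[120,-37,-17,54,0,0,0],[120,-37,-23,76,0,0,0],[120,-37,-30,98,0,0,0],[120,-37,-36,120,0,0,0],[120,-37,-42,142,0,0,0]])

```text
time: 12.1
ee_pos: [0.5217, -0.0486, 0.0642]
eef_rot: [0.566, 0.424, -0.566, 0.424]
ft_force: [1.0, 0.2, -0.7]
width: 0.0462
```

Request:
arm_command(targets=[[120,0,-6,20,0,0,0],[120,0,-11,36,0,0,0],[120,0,-14,47,0,0,0],[120,0,-16,54,0,0,0],[120,0,-16,56,0,0,0],[120,0,-16,56,0,0,0],[120,0,-16,56,0,0,0]])

```text
time: 12.8
ee_pos: [0.4924, -0.0955, 0.0642]
eef_rot: [0.566, 0.424, -0.566, 0.424]
ft_force: [0.5, 0.1, -0.9]
width: 0.0464
```

Run:
```python
from h import *
import pickle
np.set_printoptions(precision=4,suppress=True)
st=read_state();print(st["ee_pos"],st["ft_force"],st["torque"],st["width"],st["time"],st["joint_positions"]);print(R.from_quat(st["eef_rot"]).as_matrix())
im=camera("wrist");cv2.imwrite("pics/w9.png",im[:,:,::-1]);pickle.dump(st,open("w9.pkl","wb"))
im=camera("scene");cv2.imwrite("pics/s9.png",cv2.resize(im[150:300,250:440,::-1],None,fx=4,fy=4,interpolation=cv2.INTER_CUBIC))
cv2.imwrite("pics/s9f.png",im[:,:,::-1])
```

```text
[ 0.4924 -0.0955  0.0642] [ 0.4996  0.0745 -0.8629] [-0.0275  0.227   0.0041] 0.04639546032911375 12.8 [-0.7994  0.2725  1.0252  1.9731 -0.2699  1.0406 -1.506 ]
[[ 0.0001  0.9602 -0.2793]
 [-0.0001 -0.2793 -0.9602]
 [-1.      0.0001  0.    ]]
```

View pics/w9.png

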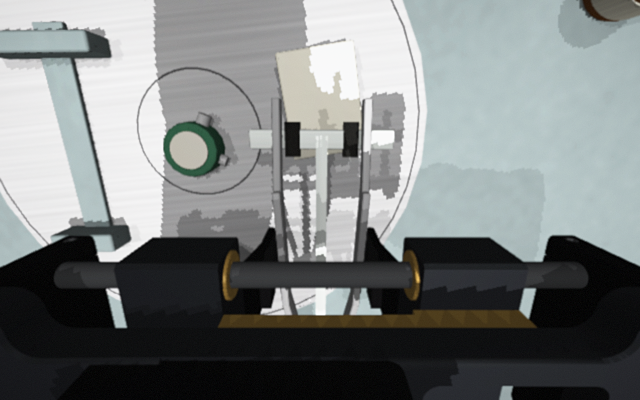

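View pics/s9.png

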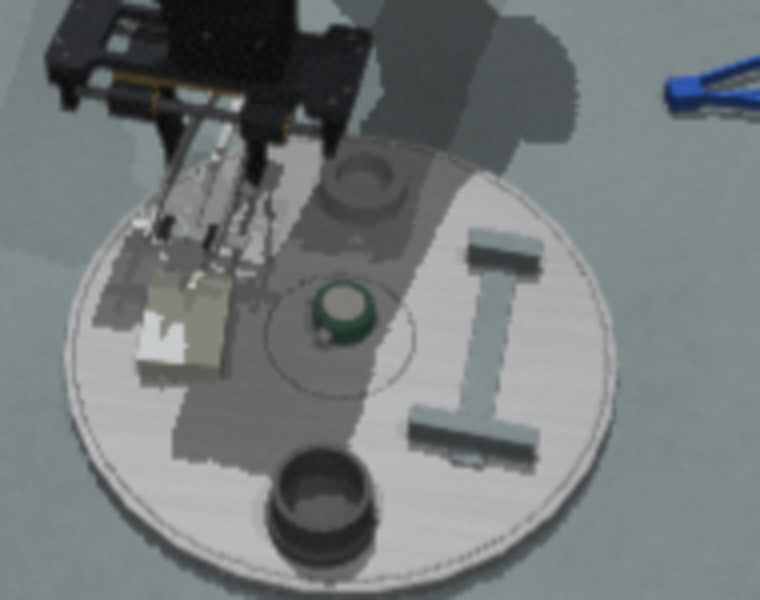

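Run:
```python
from h import *
import pickle
np.set_printoptions(precision=4,suppress=True)
s=pickle.load(open("w9.pkl","rb"))
im=cv2.imread("pics/w9.png");cv2.imwrite("pics/w9c.png",cv2.resize(im[30:180,240:400],None,fx=5,fy=4,interpolation=cv2.INTER_CUBIC))
g=cv2.cvtColor(im,cv2.COLOR_BGR2GRAY)
for k in (7,8,9):
    gg=cv2.cvtColor(cv2.imread(f"pics/w{k}.png"),cv2.COLOR_BGR2GRAY);t=pickle.load(open(f"w{k}.pkl","rb"))
    m=((gg<60)&(np.add.outer(np.arange(400),np.zeros(640))<170)).astype(np.uint8);m[:115]=0;m[:,:280]=0;m[:,362:]=0
    n,l,st,c=cv2.connectedComponentsWithStats(m);print(k,[(st[i],c[i]) for i in range(1,n) if st[i][4]>100])
z=.0642-.0073
X=onz("wrist",[(277,55),(354,40)],.042,s);print("block far edge",X)
T=onz("wrist",[(276,98),(367,98)],.064+z,s);print("tips",T,T.mean(0))
```

```text
7 [(array([342, 121,  17,  35, 485], dtype=int32), array([350.1608, 138.2825])), (array([284, 122,  17,  34, 492], dtype=int32), array([292.1545, 138.0915]))]
8 [(array([342, 121,  17,  36, 520], dtype=int32), array([350.2769, 138.7654])), (array([284, 122,  17,  35, 493], dtype=int32), array([292.1521, 138.2556]))]
9 [(array([285, 122,  15,  34, 469], dtype=int32), array([291.8571, 138.7143])), (array([342, 123,  17,  34, 485], dtype=int32), array([350.4289, 139.5423]))]
block far edge [[ 0.611  -0.0998  0.042 ]
 [ 0.6051 -0.153   0.042 ]]
tips [[ 0.5773 -0.1001  0.1209]
 [ 0.5657 -0.1399  0.1209]] [ 0.5715 -0.12    0.1209]
```

View pics/w9c.png

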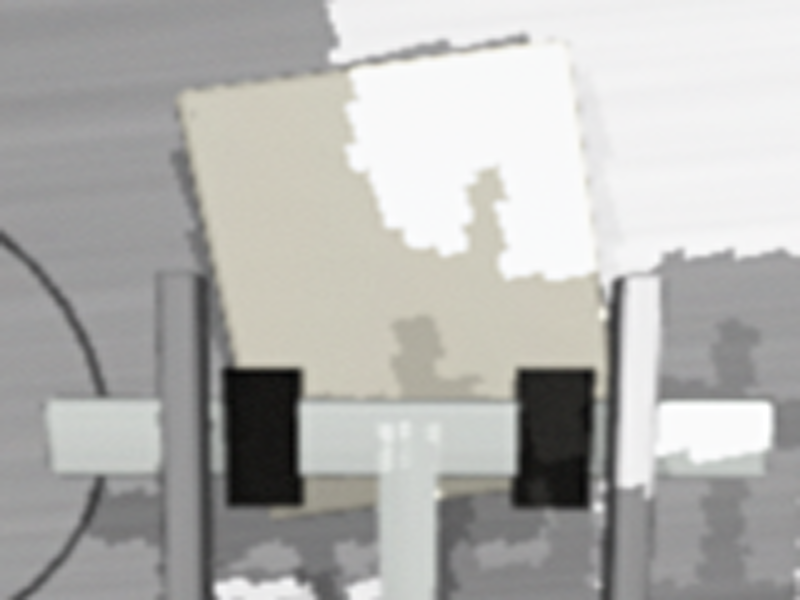

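Request:
arm_command(targets=[[120,4,1,0,0,0,0],[120,10,2,0,0,0,0],[120,16,2,0,0,0,0],[120,20,2,0,0,0,0],[120,20.5,2,0,0,0,0],[126,20.5,2,0,0,0,0],[132,20.5,2,0,0,0,0],[138,20.5,2,0,0,0,0],[144,20.5,2,0,0,0,0],[144,20.5,2,0,0,0,0]])

```text
time: 13.9
ee_pos: [0.494, -0.0966, 0.0438]
eef_rot: [0.566, 0.424, -0.566, 0.424]
ft_force: [0.1, 0.0, -2.2]
width: 0.0382
```

Request:
arm_command(targets=[[144,0,0,0,0,0,0],[144,0,0,0,0,0,0],[144,0,0,0,0,0,0]])

```text
time: 14.2
ee_pos: [0.4939, -0.0967, 0.0437]
eef_rot: [0.566, 0.424, -0.566, 0.424]
ft_force: [0.1, -0.1, -1.2]
width: 0.0385
```

```bash
cat > look.py <<'E'
from h import *
import pickle,sys
np.set_printoptions(precision=4,suppress=True)
k=sys.argv[1]
st=read_state();print(st["ee_pos"],st["ft_force"],st["width"],st["time"])
im=camera("wrist");cv2.imwrite(f"pics/w{k}.png",im[:,:,::-1]);pickle.dump(st,open(f"w{k}.pkl","wb"))
cv2.imwrite(f"pics/w{k}c.png",cv2.resize(im[30:180,240:400,::-1],None,fx=5,fy=4,interpolation=cv2.INTER_CUBIC))
g=cv2.cvtColor(im,cv2.COLOR_RGB2GRAY)
for r in (102,106,126,146):print(r,g[r,282:312].tolist(),g[r,332:362].tolist())
E
python3 look.py 10
```

```text
[ 0.4939 -0.0967  0.0437] [ 0.0578 -0.1157 -1.2198] 0.038517085546615176 14.2
102 [202, 201, 202, 203, 195, 153, 138, 151, 154, 154, 156, 150, 126, 81, 111, 186, 204, 202, 200, 201, 201, 199, 200, 201, 200, 202, 201, 201, 202, 201] [200, 200, 199, 201, 209, 213, 214, 211, 202, 208, 239, 250, 251, 253, 248, 156, 109, 198, 240, 240, 238, 238, 237, 224, 216, 246, 251, 250, 250, 250]
106 [201, 201, 202, 204, 194, 151, 141, 151, 153, 155, 155, 146, 119, 78, 112, 184, 203, 201, 200, 200, 200, 201, 201, 200, 201, 200, 200, 201, 198, 200] [201, 202, 201, 201, 201, 201, 200, 201, 201, 198, 210, 240, 251, 254, 255, 172, 104, 192, 238, 240, 237, 238, 237, 226, 221, 246, 251, 250, 250, 251]
126 [114, 131, 95, 46, 77, 130, 152, 155, 154, 154, 149, 129, 82, 48, 28, 18, 10, 33, 114, 188, 203, 201, 198, 200, 200, 199, 201, 200, 193, 178] [188, 200, 198, 200, 199, 198, 198, 198, 201, 198, 161, 78, 28, 20, 17, 31, 76, 159, 222, 240, 240, 239, 239, 240, 222, 118, 69, 150, 174, 174]
146 [201, 205, 191, 114, 117, 149, 154, 150, 150, 150, 130, 88, 54, 30, 16, 17, 12, 50, 123, 164, 179, 195, 200, 200, 199, 199, 199, 198, 199, 199] [200, 200, 200, 199, 200, 199, 199, 200, 201, 204, 194, 109, 29, 15, 14, 20, 39, 95, 196, 238, 240, 239, 240, 241, 227, 152, 132, 176, 195, 198]
```

View pics/w10c.png

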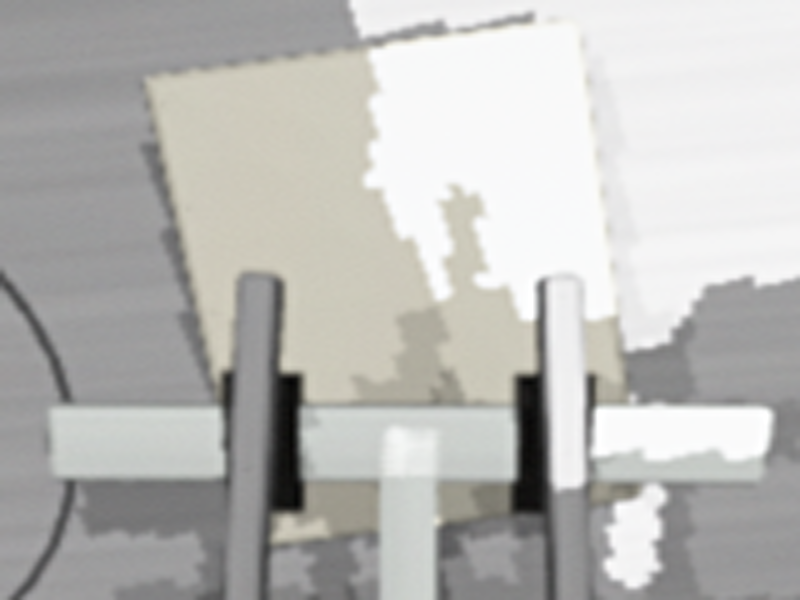

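Request:
arm_command(targets=[[146,0,0,0,0,0,0],[146,0,0,0,0,0,0],[146,0,0,0,0,0,0],[146,0,0,0,0,0,0]])

```text
time: 14.65
ee_pos: [0.4939, -0.0967, 0.0437]
eef_rot: [0.566, 0.424, -0.566, 0.424]
ft_force: [0.6, 0.3, -1.4]
width: 0.0376
```

```bash
python3 look.py 11
python3 - <<'E'
from bench import *
import cv2
im=camera("scene");cv2.imwrite("pics/s11.png",cv2.resize(im[150:300,250:440,::-1],None,fx=4,fy=4,interpolation=cv2.INTER_CUBIC))
E
```

```text
[ 0.4939 -0.0967  0.0437] [ 0.6233  0.3078 -1.4209] 0.03763585856171711 14.65
102 [202, 201, 201, 201, 203, 197, 153, 133, 149, 153, 153, 155, 155, 135, 99, 89, 161, 198, 201, 202, 202, 201, 201, 200, 200, 201, 200, 201, 200, 202] [200, 201, 199, 201, 210, 212, 214, 211, 200, 209, 239, 251, 253, 216, 123, 162, 222, 238, 240, 238, 238, 235, 226, 231, 247, 251, 250, 250, 250, 250]
106 [200, 202, 200, 201, 202, 196, 147, 135, 151, 153, 154, 156, 154, 130, 86, 98, 183, 203, 202, 200, 200, 201, 200, 200, 201, 199, 199, 201, 199, 201] [200, 201, 201, 200, 200, 200, 201, 200, 201, 200, 211, 242, 252, 240, 145, 150, 215, 239, 239, 238, 238, 236, 215, 205, 246, 252, 250, 250, 250, 251]
126 [112, 133, 99, 41, 15, 56, 124, 152, 156, 152, 154, 152, 134, 98, 62, 33, 12, 34, 112, 188, 203, 201, 199, 200, 200, 199, 199, 199, 194, 179] [188, 198, 200, 197, 198, 198, 199, 198, 201, 198, 160, 79, 27, 19, 30, 92, 186, 232, 239, 239, 239, 239, 236, 204, 109, 30, 69, 155, 175, 173]
146 [200, 204, 191, 100, 50, 122, 151, 154, 151, 153, 150, 134, 103, 67, 33, 18, 11, 49, 125, 166, 180, 195, 199, 199, 199, 198, 197, 200, 202, 199] [201, 201, 199, 200, 200, 200, 200, 201, 198, 183, 153, 78, 20, 11, 22, 41, 91, 187, 240, 242, 239, 240, 242, 224, 124, 50, 123, 182, 199, 201]
```

View pics/w11c.png

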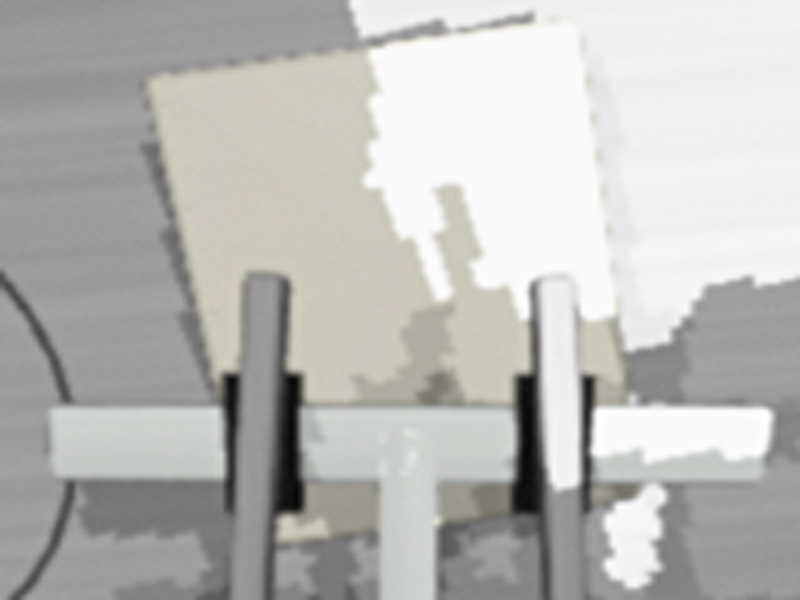

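View pics/s11.png

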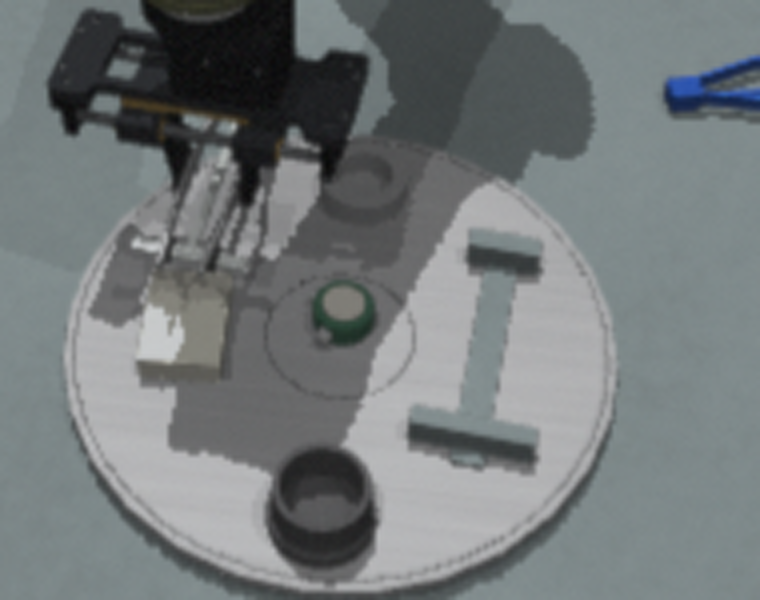

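Request:
arm_command(targets=[[145,0,0,0,0,0,0],[145,0,0,0,0,0,0],[145,0,0,0,0,0,0],[145,0,0,0,0,0,0],[145,0,0,0,0,0,0]])

```text
time: 15.25
ee_pos: [0.4939, -0.0967, 0.0437]
eef_rot: [0.566, 0.424, -0.566, 0.424]
ft_force: [0.9, 0.8, -0.9]
width: 0.0381
```

```bash
python3 look.py 12
python3 - <<'E'
from h import *
im=cv2.imread("pics/w12.png");g=cv2.cvtColor(im,cv2.COLOR_BGR2GRAY).astype(float)
import pickle;s=pickle.load(open("w12.pkl","rb"))
# block corners and tip position
X=onz("wrist",[(240+148/5,30+78/4),(240+580/5,30+25/4)],.042,s);print(X)
X=onz("wrist",[(240+275/5,30+540/4)],.042,s);print(X)
T=onz("wrist",[(294.8,98.5),(347.8,98.5)],.1005,s);print(T.mean(0),np.linalg.norm(T[0]-T[1]))
E
```

```text
[ 0.4939 -0.0967  0.0437] [ 0.9279  0.8104 -0.903 ] 0.03807497749297719 15.25
102 [201, 201, 202, 202, 201, 185, 149, 144, 153, 154, 154, 153, 143, 116, 83, 131, 191, 203, 202, 201, 201, 201, 200, 201, 201, 200, 200, 200, 200, 201] [200, 201, 200, 201, 210, 213, 214, 211, 201, 209, 239, 250, 253, 254, 187, 110, 190, 236, 239, 238, 239, 237, 226, 220, 246, 250, 250, 250, 250, 250]
106 [201, 200, 203, 202, 198, 172, 145, 148, 154, 153, 155, 154, 141, 106, 90, 152, 197, 203, 202, 199, 199, 199, 201, 200, 201, 200, 201, 199, 199, 201] [201, 200, 201, 201, 200, 201, 200, 201, 201, 198, 212, 241, 253, 255, 188, 105, 181, 233, 237, 239, 239, 237, 231, 226, 247, 251, 250, 250, 250, 251]
126 [114, 132, 97, 37, 45, 116, 148, 153, 152, 154, 155, 144, 119, 74, 39, 17, 11, 33, 112, 189, 202, 200, 199, 199, 199, 200, 199, 200, 194, 178] [189, 199, 199, 198, 200, 199, 198, 200, 200, 197, 160, 80, 27, 14, 23, 52, 111, 203, 240, 240, 238, 239, 241, 224, 129, 40, 67, 155, 176, 175]
146 [201, 203, 191, 102, 77, 131, 153, 154, 153, 153, 145, 123, 77, 43, 23, 15, 12, 49, 123, 165, 180, 194, 200, 200, 199, 199, 199, 199, 199, 200] [201, 198, 201, 200, 200, 200, 199, 200, 200, 204, 194, 108, 28, 13, 14, 27, 72, 152, 223, 243, 241, 239, 240, 239, 214, 118, 121, 177, 195, 199]
[[ 0.61224022 -0.09938362  0.042     ]
 [ 0.60435556 -0.15262703  0.042     ]]
[[ 0.53909707 -0.09256069  0.042     ]]
[ 0.57278004 -0.12115535  0.1005    ] 0.024106685220083513
```

Width is 38.1 mm, the tip gap measures about 24.1–24.4 mm, and the tips are within 2 mm of the block's middle. Now I hold.

Request:
arm_command(targets=[[145,0,0,0,0,0,0],[145,0,0,0,0,0,0],[145,0,0,0,0,0,0],[145,0,0,0,0,0,0],[145,0,0,0,0,0,0],[145,0,0,0,0,0,0],[145,0,0,0,0,0,0],[145,0,0,0,0,0,0],[145,0,0,0,0,0,0],[145,0,0,0,0,0,0]])

```text
time: 16.3
ee_pos: [0.4939, -0.0967, 0.0437]
eef_rot: [0.566, 0.424, -0.566, 0.424]
ft_force: [0.2, 0.5, -2.1]
width: 0.0384
```

Request:
arm_command(targets=[[145,0,0,0,0,0,0],[145,0,0,0,0,0,0],[145,0,0,0,0,0,0],[145,0,0,0,0,0,0],[145,0,0,0,0,0,0],[145,0,0,0,0,0,0],[145,0,0,0,0,0,0],[145,0,0,0,0,0,0],[145,0,0,0,0,0,0],[145,0,0,0,0,0,0]])

```text
time: 17.3
ee_pos: [0.4939, -0.0967, 0.0437]
eef_rot: [-0.566, -0.424, 0.566, -0.424]
ft_force: [0.4, -0.7, -0.5]
width: 0.0379
```

Request:
arm_command(targets=[[145,0,0,0,0,0,0],[145,0,0,0,0,0,0],[145,0,0,0,0,0,0],[145,0,0,0,0,0,0],[145,0,0,0,0,0,0],[145,0,0,0,0,0,0]])

```text
time: 17.9
ee_pos: [0.4939, -0.0967, 0.0437]
eef_rot: [0.566, 0.424, -0.566, 0.424]
ft_force: [0.4, 0.5, -1.0]
width: 0.0379
```

```bash
python3 look.py 13
```

```text
[ 0.4939 -0.0967  0.0437] [ 0.3548  0.4902 -1.0271] 0.037940527007108496 17.9
102 [200, 202, 201, 202, 198, 171, 140, 143, 151, 155, 156, 155, 146, 115, 84, 131, 192, 201, 202, 201, 201, 200, 202, 200, 201, 201, 201, 201, 201, 200] [202, 202, 198, 202, 211, 213, 215, 211, 201, 209, 239, 250, 253, 254, 187, 109, 189, 236, 239, 238, 239, 237, 227, 220, 246, 251, 250, 250, 250, 250]
106 [201, 200, 203, 203, 200, 172, 144, 148, 154, 153, 155, 156, 140, 107, 90, 154, 196, 202, 201, 201, 200, 201, 200, 201, 200, 199, 200, 200, 200, 199] [201, 201, 201, 201, 201, 201, 201, 202, 200, 198, 211, 241, 253, 255, 187, 104, 181, 232, 238, 239, 238, 237, 231, 226, 247, 251, 250, 250, 250, 251]
126 [114, 133, 98, 37, 45, 118, 146, 154, 154, 153, 155, 144, 118, 75, 38, 19, 10, 34, 114, 188, 201, 200, 199, 200, 197, 198, 200, 199, 194, 178] [189, 199, 199, 198, 197, 198, 198, 198, 201, 198, 161, 81, 27, 18, 26, 50, 109, 203, 241, 241, 238, 238, 241, 223, 131, 39, 65, 154, 175, 175]
146 [201, 205, 191, 103, 80, 132, 151, 154, 153, 153, 145, 123, 78, 43, 24, 18, 12, 50, 123, 165, 179, 194, 201, 199, 200, 199, 199, 200, 199, 199] [200, 199, 199, 201, 199, 200, 199, 200, 200, 206, 193, 107, 27, 14, 15, 28, 72, 153, 222, 243, 241, 239, 239, 239, 215, 119, 120, 176, 197, 198]
```

View pics/w13c.png

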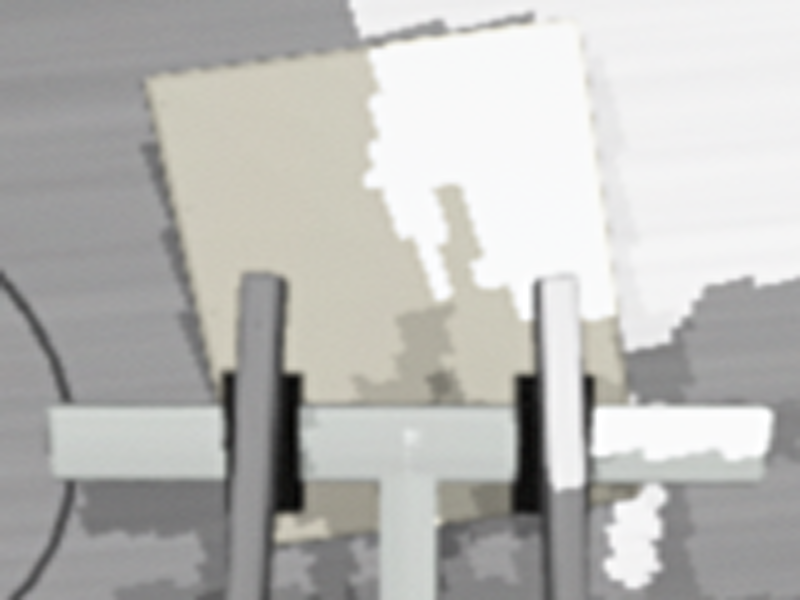

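The image matches the one taken 2.6 s earlier: each arm stands over its mark and the block has not moved. I hand the job in.

```bash
python3 -c "
from bench import *;print(close_job())"
```

```text
the job is handed in; nothing more can be done
None
```

I gripped the steel tweezers by their ribbed sides, lifted them off the rest level and brought the tips over the white block. I then squeezed the arms to the marks, held for about 2.7 s and handed the job in while still holding, at about 18 s of the 38 s allowed.

**Last checks**
- **Gap:** it measured about 24.1–24.4 mm in the wrist view, and finger width read about 38 mm. I had overshot to 146 counts (about 23.5 mm) and eased back to 145 before the hold.
- **Steadiness:** the wrist pictures before and after the hold match almost to the pixel. The width reading varied between 37.9 and 38.4 mm over the same time, which I take as sensor noise.
- **Position:** the tips were within about 2 mm of the block's middle. I worked out their height, about 5 cm above the block, from the arm pose rather than measuring it in a second view.
- **Other objects:** the block stayed put to the end in the wrist view. The ring gauge, thread protector and tally counter looked unmoved in the last scene picture, taken before the final squeeze and hold.

**What went wrong or disagreed**
- **First grasp:** it closed above the arms because the finger tips end about 33 mm short of the stated TCP; the scene and wrist views agreed on this. Nothing was disturbed, and I grasped again lower.
- **Arms over marks:** measured against the mark spacing, the arms came out slightly closer together than the direct gap measurement suggests, by roughly 1 mm of gap.
- **Mark height:** the wrist views gave 53.5 mm, against about 50 mm from the fixed cameras and 49 mm from the text. I used 49 mm.

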